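# Shut and lock the dust-box inspection panel

## Task

The grey inspection panel on top of the green dust-extraction box has been left ajar. Push it down with the fingertips until it is fully shut, then set a fingertip in the slot of its big yellow quarter-turn fastener and turn it clockwise (seen from above) a quarter turn to its stop, so that the panel is locked. Do not raise the panel, and leave the workshop things around and on the box where they are.

Things in the scene. Friction and masses are not known exactly. Their poses are not given: they have to be found in the camera images.
- dust_box: fixed green steel box, 340 x 250 x 110 mm high; place and heading vary. Origin: centre of its underside; its -x side faces roughly to the robot, z is up. The panel fills the front 247 mm of its top. Hinge line along the box's y at x = +85 mm, z = 110 mm; the panel's free edge is at x = -162 mm. Behind the hinge lies a fixed deck, 110 mm high.
- panel (a joint): hinge angle of the grey panel (245 x 232 mm), rad: 0 = fully shut, positive = free edge (towards the robot) raised. Starts at 0.15 to 0.35. Stiff hinge: it stays where it is left and takes about 3 to 6 N near the free edge to push down. Shut, its top lies 112 mm above the table.
- press_point (a point): point on the panel's plain top surface, good for pushing it down; moves with the panel. It lies on the box's +y side of the fastener, 26 mm from the panel's side edge. z axis: the panel's normal. With the panel shut it is at x = -105, y = 90, z = 112 mm in the box's frame.
- cam (a joint): turn of the yellow fastener, rad, growing clockwise seen from above: 0 = unlocked (slot along the box's y, white dot at the -y end by the red mark), 1.571 = locked at its stop (slot along the box's x, dot to the free edge by the green mark). Starts at 0 to 0.3, stays where left, needs about 0.12 N m. Its hidden tongue passes under a keeper on the box only if the panel is shut.
- slot_centre (a point): centre of the fastener's slot, on its axis, level with its top. Panel shut: x = -85, y = 0, z = 116 mm in the box's frame. Yellow disc, 107 mm across, 4 mm proud of the panel. Slot: pocket 92 mm long, 40 wide, 16 deep, upright walls, closed ends, black floor, centred on the axis. The frame turns with it: y along the slot (white dot at -y), x across, z out of the panel.
- glue: white glue bottle, 64 mm across, 170 mm tall, loose on the table beside the box; origin: centre of its underside. Leave alone.
- cup: blue ceramic cup, 76 mm across, 95 mm tall, loose on the table beside the box; origin: centre of its underside. Leave alone.
- tape: cardboard tape ring, 100 mm across, 25 mm tall, loose on the table; origin: centre of its underside. Leave alone.
- mallet: hammer with a wooden handle, lying on the table beside the box; origin on its underside, x along the handle towards the head. Leave alone.
- leg: turned wooden furniture leg blank, 52 mm across, 140 mm tall, standing on the table; origin: centre of its underside. Leave alone.
- template: bent wooden template about 150 x 80 x 18 mm, lying on the table; origin: underside of its straight part. Leave alone.
- knob: small turned wooden knob, 44 mm across, 40 mm tall, standing on the deck of the box behind the hinge; origin: centre of its underside. Leave alone.

How it is judged:
By the outcome, as a careful person would: the job done as asked, in the order asked, and still so for the second after the job is handed in, with the robot touching nothing.
It also fails if it takes over 48 s, if anything falls off the work surface, if the arm or the gripper's body presses on something with over 40 N, if the wrist force passes 120 N, or if a joint passes its speed limit or range.

## Robot

A 6-joint arm with a two-finger parallel gripper is mounted at the origin on the work surface. World frame = base frame: x ahead of the robot, y to its left, z up, the work surface at z = 0. Lengths are in m, angles in rad, forces in N, time in s.
With the tool pointing down it reaches from about 0.425 to 0.95 m from the base axis. Payload 3.5 kg.
Tool frame: the origin (TCP) lies midway between the tips of the shut fingers; the grasp point (between the pads) lies 19 mm behind it; z points along the fingers, y is the direction in which the jaws open and shut (so a half turn about z gives the same grasp; the last joint's range is limited). The gripper opens to 85 mm and grips with 20 to 120 N. Pads are 22 mm wide; open, the fingers measure 114 mm over their backs; the gripper's body (76 mm by 85 mm) begins 54 mm behind the grasp point. The pads swing forward as they close: fully open they stand 13 mm farther back than shut.
Start: joints at [1.067, 0.286, 1.577, -0, 1.279, -0.15], TCP at [0.234, 0.633, 0.195] pointing down, gripper open.
Joint ranges: [-2.77, 2.77], [-0.9, 2.22], [0.21, 2.48], [-1.53, 4.67], [0.24, 2.81], [-2.84, 2.84]. Speed limits (rad/s): [2.79, 2.79, 3.14, 3.14, 3.14, 3.14].

## Interface

Orientations are given as a unit quaternion [x, y, z, w].
In Python, from plant import * gives the robot as it stands.
- The arm moves only by the shell command python3 -m jog 'ROWS' [FORCE]. ROWS is a JSON object of lists of equal length, an entry for each row: "travel": the shift along the world's x, y, z in mm, a list of three; "dr": the turn, a rotation vector about the world's x, y, z in degrees, a list of three; "jaw": the closure in counts, from 0 (fully open) to 255 (shut). In form: {"travel": [[x, y, z], ...], "dr": [[wx, wy, wz], ...], "jaw": [jaw, ...]}. A call has 1 to 5 rows; each row shifts and turns the commanded pose from where the row before left it; what a row does not reach is not made up. A row lasts 1/12 s, in which the tool goes at most 41.7 mm and 7.16 degrees, less where a joint would pass 70% of its speed; a pose out of reach is approached as far as the arm can. A call is refused whole if a number of a shift passes 41.7 or a number of a turn 7.16, either way. A call with a gripper value outside its range is refused whole. The fingers move at their own pace and stop on an object; FORCE is the grip in N (left out, the last holds). Time passes only in rows, so rows that do not move let the fingers close. It gives the time, the measured TCP pose, the force and the opening at its end, in the units of the state.
- get_state(): the state, without advancing time (a new reading comes with each control period).
- read_camera(name): name is "side" or "top" or "wrist"; returns the picture (420x560x3 uint8, red, green, blue); there is no depth.
- camera_info(name): a dict with "K" (3x3 intrinsics, pixels), "k1" (the pictures are not rectified: a ray, as slopes to the right and down, at radius r is drawn at 1 + k1 r^2 times it, then the intrinsics apply), "R" (3x3) and "t" (3): a world point X has camera coordinates R X + t; the wrist camera has in their place "mount" (4x4, takes a point from camera to tool coordinates, whose origin is the TCP and whose axes are the flange's). Camera axes: x right, y down, z forward; pixel columns grow to the right and rows downward; lengths in m; the calibration is good to about 2 mm. A picture is of the moment at which its call begins: read the wrist's pose just before it. camera_info takes no time and is no camera call.
- sign_off(): hands the job in, once; it reports no verdict.
The state is a dict: "time": time; "qpos": joint angles; "dq": joint speeds; "joint_efforts": joint torques, N m; "eef_pos": TCP position; "tcp_rot": TCP orientation; "contact_force": force on the tool from outside, world axes, zero at the start; "wrist_torque": the same for the moment, N m; "opening": opening from 0.0 (shut) to 1.0 (fully open).
Only numpy, scipy, OpenCV 4.12 (cv2) and the standard library are available. Lean on these libraries where they do the work, as an engineer would, in place of code of your own. Each camera call takes 0.05 s, during which the arm holds its last target. There are 200 camera calls.

## Working session

There is one attempt and no reset: what is moved stays moved. The work goes in short steps, Python scripts to look and compute and a shell command to move; the robot and the scene stay as the last step left them, time stands still between calls to the robot, and variables do not carry over. Pictures are saved under pics/ and viewed, about 8 in all and at most 12, crops included, and the job is handed in when it is done.

```bash
mkdir -p pics; ls
python3 - <<'E'
from plant import *
import cv2
print(get_state())
for n in("top","side"):
    cv2.imwrite(f"pics/{n}0.png",read_camera(n)[:,:,::-1])
for n in("top","side","wrist"): print(n,camera_info(n))
E
```

```text
pics
{'time': 0.0, 'qpos': array([ 1.06700521e+00,  2.87174014e-01,  1.57819196e+00, -1.68719427e-05,
        1.27858311e+00, -1.49985905e-01]), 'dq': array([-8.42600151e-06, -2.26281464e-05, -1.02984007e-03,  1.58258620e-03,
       -1.01699586e-03,  1.07735934e-03]), 'joint_efforts': array([ 6.81320162e-04, -4.05984449e+01, -2.92618078e+01, -1.22533834e-04,
        5.94038836e-03, -1.40532458e-05]), 'eef_pos': array([0.23347132, 0.63254374, 0.19363361]), 'tcp_rot': array([ 1.75978844e-01,  9.84393244e-01, -1.11841578e-03, -3.70674098e-04]), 'contact_force': array([ 0.23754323, -0.24448195,  0.0933536 ]), 'wrist_torque': array([-0.02306349, -0.01039213, -0.03976824]), 'opening': 1.0011522426924904}
top {'K': array([[458.911771  ,   0.        , 277.12658488],
       [  0.        , 458.911771  , 198.31855557],
       [  0.        ,   0.        ,   1.        ]]), 'k1': -0.10864282025928376, 'R': array([[ 0.02391359, -0.9995769 ,  0.01655794],
       [-0.9964691 , -0.0251661 , -0.0801    ],
       [ 0.08048281, -0.014584  , -0.9966493 ]]), 't': array([-0.0330965 ,  0.58296973,  1.5436604
[... 245 characters left out ...]
3199],
       [-0.26951356,  0.61821056, -0.7383618 ],
       [ 0.29647517, -0.67622606, -0.67440403]]), 't': array([0.53826075, 0.23797391, 1.06984476])}
wrist {'K': array([[372.46055431,   0.        , 274.90759593],
       [  0.        , 372.46055431, 209.52396842],
       [  0.        ,   0.        ,   1.        ]]), 'k1': -0.08612611862531598, 'mount': array([[ 2.04549979e-04, -9.52000086e-01, -3.06097688e-01,
         7.87880141e-02],
       [ 9.99999973e-01,  2.28986421e-04, -4.39242759e-05,
         2.18416490e-04],
       [ 1.11908128e-04, -3.06097671e-01,  9.52000107e-01,
        -1.77869144e-01],
       [ 0.00000000e+00,  0.00000000e+00,  0.00000000e+00,
         1.00000000e+00]])}
```

View pics/top0.png

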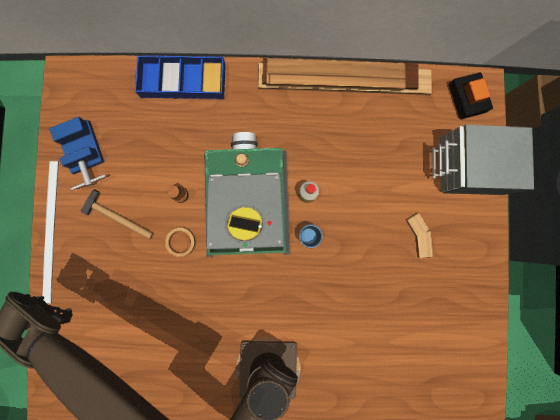

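View pics/side0.png

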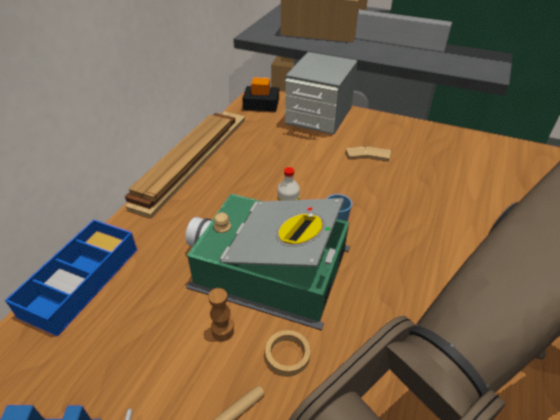

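Run:
```python
import cv2,numpy as np
t=cv2.imread("pics/top0.png");s=cv2.imread("pics/side0.png")
a=cv2.resize(t[130:270,190:340],None,fx=4,fy=4,interpolation=cv2.INTER_CUBIC)
cv2.imwrite("pics/topc.png",a)
b=cv2.resize(s[190:310,180:360],None,fx=4,fy=4,interpolation=cv2.INTER_CUBIC)
cv2.imwrite("pics/sidec.png",b)
```

```text
(no output)
```

View pics/topc.png

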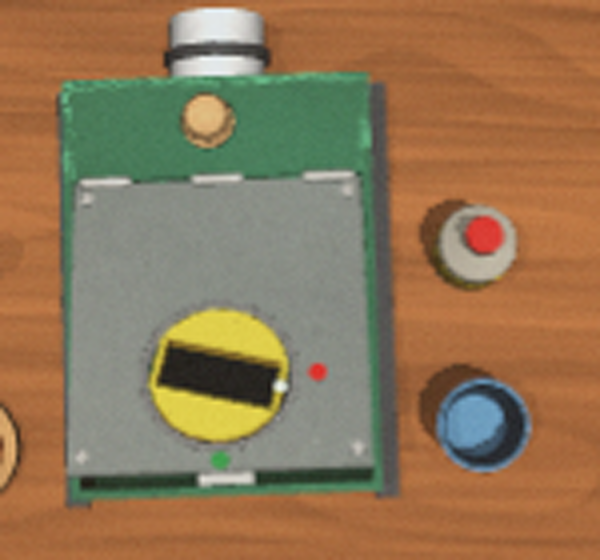

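View pics/sidec.png

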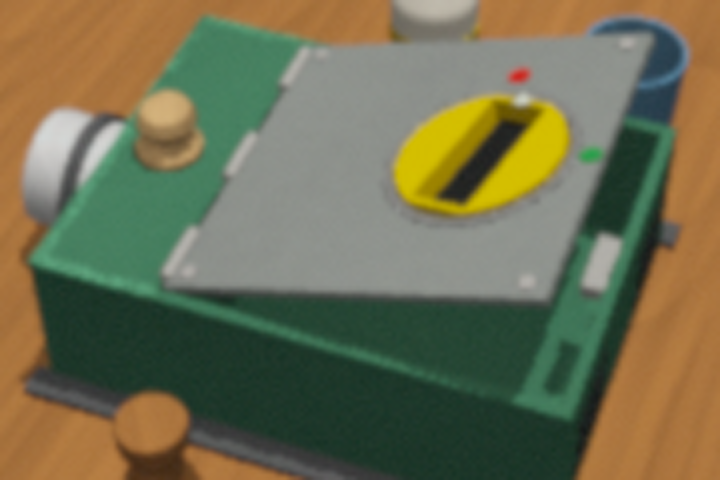

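```bash
cat > h.py <<'E'
import numpy as np,cv2
from plant import *
def ray(n,uv,state=None):
    c=camera_info(n);K=c["K"];k=c["k1"]
    d=np.array([(uv[0]-K[0,2])/K[0,0],(uv[1]-K[1,2])/K[1,1]]);u=d.copy()
    for _ in range(20): u=d/(1+k*(u@u))
    v=np.array([u[0],u[1],1.])
    if n=="wrist":
        from scipy.spatial.transform import Rotation as Ro
        M=c["mount"];Rt=Ro.from_quat(state["tcp_rot"]).as_matrix()
        return Rt@M[:3,3]+state["eef_pos"],Rt@M[:3,:3]@v
    return -c["R"].T@c["t"],c["R"].T@v
def onz(n,uv,z,state=None):
    o,d=ray(n,uv,state);return o+d*(z-o[2])/d[2]
def tri(a,b):
    (o1,d1),(o2,d2)=ray("top",a),ray("side",b)
    s=np.linalg.lstsq(np.c_[d1,-d2],o2-o1,rcond=None)[0]
    p,q=o1+d1*s[0],o2+d2*s[1];return (p+q)/2,np.linalg.norm(p-q)*1e3
E
python3 - <<'E'
from h import *
np.set_printoptions(precision=4,suppress=True)
T=lambda x,y:(190+(x-1.5)/4,130+(y-1.5)/4)
S=lambda x,y:(180+(x-1.5)/4,190+(y-1.5)/4)
dl,dr=onz("top",T(63,85),.11),onz("top",T(369,76),.11)
print("deck",dl,dr,np.linalg.norm(dl-dr))
e=dl-dr;yaw=np.arctan2(-e[0],e[1]);print("yaw deck",yaw)
h=[onz("top",T(*p),.112) for p in((105,183),(217,179),(330,175))];e=h[0]-h[2];print("hinge",h,np.arctan2(-e[0],e[1]))
for n,a,b in(("deckL",T(63,85),S(35,262)),("deckR",T(369,76),S(205,18)),("red",T(318,372),S(519,76)),("green",T(221,461),S(591,155)),("dot",T(281,386),S(522,99)),("pl",T(68,474),S(547,300)),("pr",T(374,466),S(652,38)),("screwL",T(82,457),S(527,281)),("screwR",T(358,447),S(627,43)),("keeper",T(228,480),S(602,264)),("knobtop",T(207,115),S(165,107)),("gluetop",T(485,233),(289,172))):
    print(n,*tri(a,b))
t=cv2.imread("pics/top0.png");s=cv2.imread("pics/side0.png")
C=[]
for im,y0,y1,x0,x1 in((t,195,250,215,275),(s,205,250,270,330)):
    hs=cv2.cvtColor(im,cv2.COLOR_BGR2HSV);m=cv2.inRange(hs,(20,150,60),(35,255,255))
    mm=np.zeros_like(m);mm[y0:y1,x0:x1]=m[y0:y1,x0:x1]
    c=np.vstack(cv2.findContours(mm,0,2)[0]);hu=cv2.convexHull(c);el=cv2.fitEllipse(hu);print(el);C.append(el[0])
print("disc",*tri(*C))
E
```

```text
deck [0.7257 0.2199 0.11  ] [ 0.7395 -0.0291  0.11  ] 0.24937675091081116
yaw deck 0.05513997299208958
hinge [array([0.6459, 0.1824, 0.112 ]), array([0.6514, 0.0919, 0.112 ]), array([0.657 , 0.0007, 0.112 ])] 0.06112482199986219
deckL [0.7259 0.2201 0.1082] 0.4118358100108394
deckR [ 0.7416 -0.0288  0.1043] 2.134162234000158
red [0.4966 0.0064 0.1657] 0.860659929462804
green [0.4266 0.0781 0.188 ] 0.6605917547297858
dot [0.4847 0.0344 0.174 ] 0.49732602553237654
pl [0.4129 0.1935 0.1892] 1.1687188236462658
pr [ 0.4258 -0.0379  0.1863] 1.1251508912612291
screwL [0.4268 0.1837 0.1878] 0.562730810120149
screwR [ 0.4391 -0.0256  0.1874] 0.5898033380319897
keeper [0.4111 0.0771 0.1003] 4.009272898099119
knobtop [0.6988 0.0998 0.1437] 1.211498857154812
gluetop [ 0.6068 -0.1221  0.1584] 2.8706596322416695
((244.2632293701172, 223.4556121826172), (32.57465744018555, 34.18190383911133), 68.53361511230469)
((299.969482421875, 228.39173889160156), (27.053068161010742, 45.15797805786133), 70.67951202392578)
disc [0.4919 0.083  0.1669] 0.5775129831741784
```

Box origin is at about (0.566, 0.0865) with yaw 0.056. The panel is at about 0.30 rad and the cam at about 0.2. Next I move above the press point with the jaws shut.

```bash
python3 -m jog '{"travel":[[5,-10,25],[17,-35,10],[17,-36,10],[17,-36,10],[17,-36,5]],"dr":[[0,0,1],[0,0,1],[0,0,1],[0,0,1],[0,0,1]],"jaw":[255,255,255,255,255]}' 30
python3 -m jog '{"travel":[[17,-36,0],[17,-36,0],[17,-36,0],[17,-36,0],[17,-36,0]],"dr":[[0,0,1],[0,0,1],[0,0,1],[0,0,1],[0,0,1]],"jaw":[255,255,255,255,255]}'
python3 -m jog '{"travel":[[17,-36,0],[17,-36,0],[17,-36,0],[15,-20,0],[0,0,0]],"dr":[[0,0,1],[0,0,1],[0,0,0],[0,0,0],[0,0,0]],"jaw":[255,255,255,255,255]}'
```

```text
time: 0.52
eef_pos: [0.3073, 0.4789, 0.2559]
tcp_rot: [0.132, 0.991, 0.0, 0.0]
contact_force: [0.8, -0.1, 0.5]
opening: 0.3
time: 0.93
eef_pos: [0.3919, 0.2983, 0.2546]
tcp_rot: [0.089, 0.996, -0.0, -0.0]
contact_force: [0.2, 0.5, 0.1]
opening: -0.0
time: 1.35
eef_pos: [0.4596, 0.1685, 0.2546]
tcp_rot: [0.075, 0.997, -0.001, 0.0]
contact_force: [0.2, -0.3, 0.0]
opening: 0.002
```

```bash
Z='"dr":[[0,0,0],[0,0,0],[0,0,0],[0,0,0],[0,0,0]],"jaw":[255,255,255,255,255]'
python3 -m jog '{"travel":[[-1,0,-30],[-1,0,-25],[-1,1,-15],[0,0,-5],[0,0,-5]],"dr":[[0,0,0],[0,0,0],[0,0,0],[0,0,0],[0,0,0]],"jaw":[255,255,255,255,255]}'
python3 -m jog '{"travel":[[0,0,-5],[0,0,-5],[0,0,-5],[0,0,-5],[0,0,-5]],"dr":[[0,0,0],[0,0,0],[0,0,0],[0,0,0],[0,0,0]],"jaw":[255,255,255,255,255]}'
python3 -m jog '{"travel":[[0,0,-5],[0,0,-5],[0,0,-4],[0,0,-4],[0,0,-4]],"dr":[[0,0,0],[0,0,0],[0,0,0],[0,0,0],[0,0,0]],"jaw":[255,255,255,255,255]}'
```

```text
time: 1.77
eef_pos: [0.454, 0.1736, 0.174]
tcp_rot: [0.072, 0.997, -0.0, -0.001]
contact_force: [-0.3, -1.4, 0.1]
opening: 0.001
time: 2.18
eef_pos: [0.4552, 0.1733, 0.1501]
tcp_rot: [0.072, 0.997, 0.0, 0.0]
contact_force: [1.1, -0.0, 0.1]
opening: -0.0
time: 2.6
eef_pos: [0.455, 0.1732, 0.128]
tcp_rot: [0.072, 0.997, 0.0, 0.0]
contact_force: [-0.5, -0.5, 4.1]
opening: -0.0
```

```bash
python3 -m jog '{"travel":[[0,0,-4],[0,0,-4],[0,0,-3],[0,0,-2],[0,0,-1]],"dr":[[0,0,0],[0,0,0],[0,0,0],[0,0,0],[0,0,0]],"jaw":[255,255,255,255,255]}'
python3 -m jog '{"travel":[[0,0,-1],[0,0,-1],[0,0,-1],[0,0,0],[0,0,0]],"dr":[[0,0,0],[0,0,0],[0,0,0],[0,0,0],[0,0,0]],"jaw":[255,255,255,255,255]}'
```

```text
time: 3.02
eef_pos: [0.4545, 0.1732, 0.1135]
tcp_rot: [0.072, 0.997, -0.0, -0.0]
contact_force: [-1.1, 1.3, 2.6]
opening: 0.003
time: 3.43
eef_pos: [0.4549, 0.1732, 0.1109]
tcp_rot: [0.072, 0.997, 0.0, 0.0]
contact_force: [-0.6, -0.2, 1.7]
opening: 0.003
```

```bash
for i in 1 2; do :; done
python3 -m jog '{"travel":[[0,0,-1],[0,0,0],[0,0,-1],[0,0,0]],"dr":[[0,0,0],[0,0,0],[0,0,0],[0,0,0]],"jaw":[255,255,255,255]}'
python3 -m jog '{"travel":[[0,0,-1],[0,0,0],[0,0,-1],[0,0,0]],"dr":[[0,0,0],[0,0,0],[0,0,0],[0,0,0]],"jaw":[255,255,255,255]}'
python3 - <<'E'
from h import *
cv2.imwrite("pics/side1.png",cv2.resize(read_camera("side")[170:330,170:380,::-1],None,fx=3.8,fy=3.7,interpolation=cv2.INTER_CUBIC))
E
```

```text
time: 3.77
eef_pos: [0.4549, 0.1732, 0.1089]
tcp_rot: [0.072, 0.997, 0.0, 0.0]
contact_force: [-2.1, -0.5, 2.6]
opening: -0.002
time: 4.1
eef_pos: [0.4548, 0.1732, 0.1068]
tcp_rot: [0.072, 0.997, 0.0, -0.0]
contact_force: [-0.4, 0.6, 2.3]
opening: -0.002
```

View pics/side1.png

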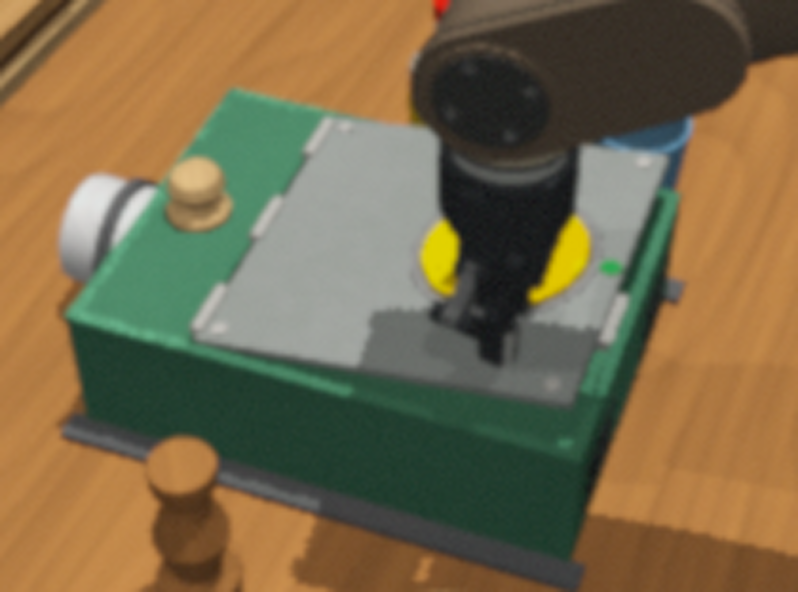

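```bash
python3 - <<'E'
from h import *
np.set_printoptions(precision=4,suppress=True)
f=lambda x,y:(170+x/3.8-.4,170+y/3.7-.4)
for z in(.107,.12,.13,.14): print(z,"tip",onz("side",f(493,362),z),"pl",onz("side",f(574,405),z),"pr",onz("side",f(668,158),z))
print(get_state()["qpos"])
E
python3 -m jog '{"travel":[[0,0,-2],[0,0,-2],[0,0,-2],[0,0,0]],"dr":[[0,0,0],[0,0,0],[0,0,0],[0,0,0]],"jaw":[255,255,255,255]}'
```

```text
0.107 tip [0.4661 0.1482 0.107 ] pl [0.4084 0.1612 0.107 ] pr [ 0.424  -0.0811  0.107 ]
0.12 tip [0.4623 0.1588 0.12  ] pl [0.4057 0.1715 0.12  ] pr [ 0.421  -0.0667  0.12  ]
0.13 tip [0.4595 0.1669 0.13  ] pl [0.4035 0.1795 0.13  ] pr [ 0.4186 -0.0557  0.13  ]
0.14 tip [0.4566 0.1751 0.14  ] pl [0.4014 0.1875 0.14  ] pr [ 0.4163 -0.0446  0.14  ]
[ 0.155  -0.0399  2.1065  0.      1.0751 -1.2714]
time: 4.48
eef_pos: [0.4546, 0.1732, 0.1004]
tcp_rot: [0.072, 0.997, -0.0, -0.0]
contact_force: [0.0, 1.3, 1.4]
opening: -0.003
```

Run:
```python
from h import *
a=read_camera("wrist");b=read_camera("side")[180:320,240:380]
b=cv2.resize(b,(420,420),interpolation=cv2.INTER_CUBIC)
a=cv2.resize(a,(373,280)); a=cv2.copyMakeBorder(a,0,140,0,0,0)
cv2.imwrite("pics/w2.png",np.hstack([a,b])[:,:,::-1])
```

```text
(no output)
```

View pics/w2.png

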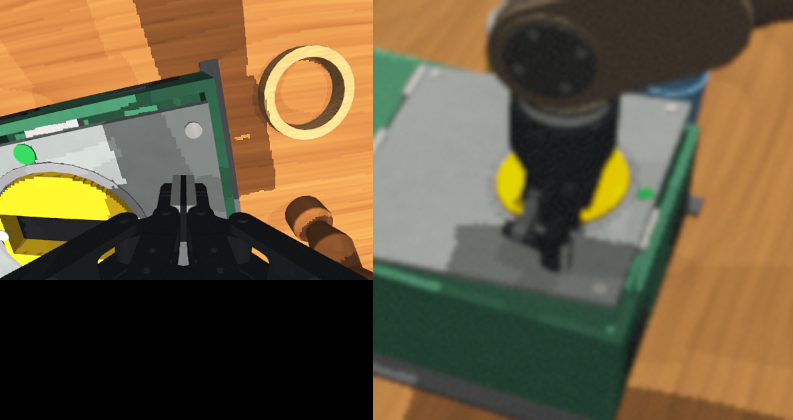

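```bash
python3 -m jog '{"travel":[[0,0,-3],[0,0,-3],[0,0,-3],[0,0,0]],"dr":[[0,0,0],[0,0,0],[0,0,0],[0,0,0]],"jaw":[255,255,255,255]}'
python3 -m jog '{"travel":[[0,0,-2],[0,0,-2],[0,0,-2],[0,0,0]],"dr":[[0,0,0],[0,0,0],[0,0,0],[0,0,0]],"jaw":[255,255,255,255]}'
python3 - <<'E'
from h import *
print(get_state())
E
```

```text
time: 4.92
eef_pos: [0.4546, 0.1732, 0.0912]
tcp_rot: [0.072, 0.997, -0.0, -0.0]
contact_force: [-0.5, -0.4, 1.0]
opening: -0.001
time: 5.25
eef_pos: [0.4547, 0.1732, 0.0855]
tcp_rot: [0.072, 0.997, -0.0, -0.0]
contact_force: [-0.9, -0.2, 0.9]
opening: 0.001
{'time': 5.25, 'qpos': array([ 1.54978035e-01, -9.77076567e-03,  2.12091174e+00,  3.35631797e-05,
        1.03072380e+00, -1.27145853e+00]), 'dq': array([ 0.0005895 , -0.00169585, -0.00284923, -0.00155008, -0.00890719,
        0.00185656]), 'joint_efforts': array([-9.03095515e-02, -2.52370745e+01, -2.58639067e+01, -1.73761201e-02,
       -1.19691370e-01, -1.10517783e-03]), 'eef_pos': array([0.45465323, 0.17316314, 0.08550165]), 'tcp_rot': array([ 7.21258279e-02,  9.97395531e-01, -1.66199063e-05, -1.35806355e-04]), 'contact_force': array([-0.88527489, -0.22914454,  0.89805895]), 'wrist_torque': array([ 0.03314026,  0.00854929, -0.01743307]), 'opening': 0.000660330117655667}
```

```bash
python3 -m jog '{"travel":[[0,0,-1],[0,0,-1],[0,0,-1],[0,0,0]],"dr":[[0,0,0],[0,0,0],[0,0,0],[0,0,0]],"jaw":[255,255,255,255]}'
python3 -m jog '{"travel":[[0,0,-1],[0,0,-1],[0,0,0]],"dr":[[0,0,0],[0,0,0],[0,0,0]],"jaw":[255,255,255]}'
python3 -m jog '{"travel":[[0,0,-1],[0,0,-1],[0,0,0]],"dr":[[0,0,0],[0,0,0],[0,0,0]],"jaw":[255,255,255]}'
```

```text
time: 5.58
eef_pos: [0.4547, 0.1732, 0.0828]
tcp_rot: [0.072, 0.997, -0.0, -0.0]
contact_force: [-0.9, -0.1, 0.6]
opening: 0.003
time: 5.83
eef_pos: [0.4548, 0.1732, 0.0809]
tcp_rot: [0.072, 0.997, 0.0, 0.0]
contact_force: [-0.7, -1.4, 2.2]
opening: 0.002
time: 6.08
eef_pos: [0.4548, 0.1732, 0.0788]
tcp_rot: [0.072, 0.997, 0.0, 0.0]
contact_force: [-0.8, -0.0, 1.0]
opening: -0.001
```

```bash
cat > g.py <<'E'
from h import *
def dot(n,lo,hi,box):
    im=cv2.cvtColor(read_camera(n),cv2.COLOR_RGB2HSV);m=cv2.inRange(im,lo,hi);y0,y1,x0,x1=box
    k,l,s,c=cv2.connectedComponentsWithStats(m[y0:y1,x0:x1])
    if k<2:return None
    i=1+s[1:,4].argmax();return c[i]+(x0,y0),s[i,4]
if __name__=="__main__":
    np.set_printoptions(precision=4,suppress=True)
    O=np.array([.566,.0865]);w=.056;ey=np.array([-np.sin(w),np.cos(w)])
    r=dot("side",(55,190,110),(75,255,255),(215,260,315,345))
    print(r,dot("top",(55,190,110),(75,255,255),(235,260,235,255)))
    if r:
        o,d=ray("side",r[0]);s=((O-o[:2])@ey)/(d[:2]@ey);p=o+s*d;print("green",p,"expected shut z .112")
E
python3 - <<'E'
from g import *
im=cv2.imread("pics/side0.png");print(cv2.cvtColor(im,cv2.COLOR_BGR2HSV)[228:230,326:329])
E
python3 g.py
```

```text
[[[ 67 158 157]
  [ 69 181 158]
  [ 69 181 158]]

 [[ 67 162 153]
  [ 68 162 154]
  [ 67 149 152]]]
None None
```

```bash
sed -i 's/(55,190,110)/(60,130,125)/g' g.py; python3 g.py
python3 - <<'E'
from h import *
cv2.imwrite("pics/side3.png",cv2.resize(read_camera("side")[180:320,220:380,::-1],None,fx=4,fy=4,interpolation=cv2.INTER_CUBIC))
E
```

```text
(array([330.5, 251.8]), np.int32(10)) (array([246. , 248.5]), np.int32(8))
green [0.4132 0.0779 0.1142] expected shut z .112
```

View pics/side3.png

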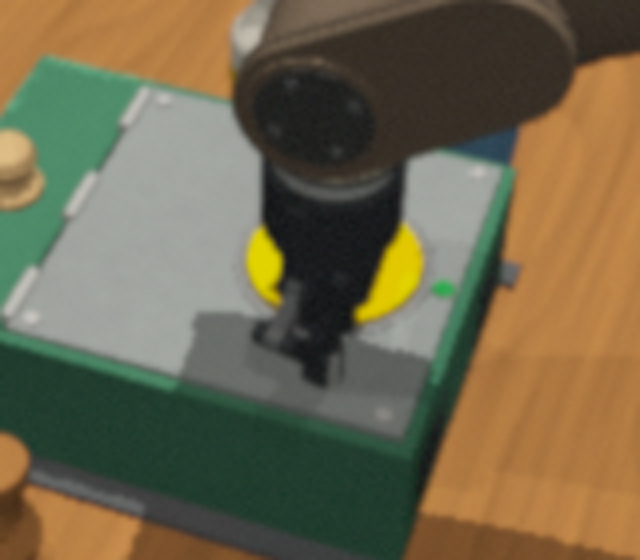

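```bash
python3 -m jog '{"travel":[[0,0,-1],[0,0,-1],[0,0,0]],"dr":[[0,0,0],[0,0,0],[0,0,0]],"jaw":[255,255,255]}'
python3 -m jog '{"travel":[[0,0,-1],[0,0,-1],[0,0,0]],"dr":[[0,0,0],[0,0,0],[0,0,0]],"jaw":[255,255,255]}'
```

```text
time: 6.58
eef_pos: [0.4549, 0.1732, 0.077]
tcp_rot: [0.072, 0.997, -0.0, 0.0]
contact_force: [-0.8, -0.4, 1.8]
opening: 0.001
time: 6.83
eef_pos: [0.4549, 0.1732, 0.0757]
tcp_rot: [0.072, 0.997, -0.0, -0.0]
contact_force: [-2.6, 0.1, 5.9]
opening: 0.001
```

```bash
python3 -m jog '{"travel":[[0,0,-1],[0,0,-1],[0,0,0]],"dr":[[0,0,0],[0,0,0],[0,0,0]],"jaw":[255,255,255]}'
python3 -m jog '{"travel":[[0,0,-1],[0,0,-1],[0,0,0],[0,0,0]],"dr":[[0,0,0],[0,0,0],[0,0,0],[0,0,0]],"jaw":[255,255,255,255]}'
```

```text
time: 7.08
eef_pos: [0.4549, 0.1732, 0.0756]
tcp_rot: [0.072, 0.997, -0.0, -0.001]
contact_force: [-7.5, -1.9, 16.0]
opening: -0.001
time: 7.42
eef_pos: [0.4549, 0.1732, 0.0755]
tcp_rot: [0.072, 0.997, -0.001, -0.001]
contact_force: [-12.3, -2.8, 26.2]
opening: -0.001
```

```bash
python3 -m jog '{"travel":[[0,0,10],[0,0,20],[0,0,30],[0,0,35],[10,-20,30]],"dr":[[0,0,0],[0,0,0],[0,0,0],[0,0,0],[0,0,0]],"jaw":[255,255,255,255,128]}'
python3 -m jog '{"travel":[[20,-33,0],[25,-33,0],[10,-5,0],[0,0,0],[0,0,0]],"dr":[[0,0,0],[0,0,0],[0,0,0],[0,0,0],[0,0,0]],"jaw":[128,128,128,128,128]}'
python3 - <<'E'
from h import *
s=get_state();print(s);im=read_camera("wrist");np.save("w4.npy",im);import pickle;pickle.dump(s,open("w4.pkl","wb"))
cv2.imwrite("pics/w4.png",im[:,:,::-1])
cv2.imwrite("pics/side4f.png",read_camera("side")[:,:,::-1])
E
python3 g.py
```

```text
time: 7.83
eef_pos: [0.4638, 0.155, 0.1972]
tcp_rot: [0.071, 0.998, 0.001, -0.0]
contact_force: [1.1, -0.2, 0.3]
opening: 0.13
time: 8.25
eef_pos: [0.5195, 0.0821, 0.195]
tcp_rot: [0.073, 0.997, 0.0, -0.001]
contact_force: [-0.4, 0.4, -0.7]
opening: 0.495
{'time': 8.25, 'qpos': array([-3.65946462e-02, -4.35490527e-02,  1.93917425e+00,  5.57272328e-04,
        1.24778425e+00, -1.46193442e+00]), 'dq': array([ 0.02869308, -0.01670819,  0.02348135,  0.00078042,  0.00647108,
       -0.00222119]), 'joint_efforts': array([-8.13443866e-01, -2.70789099e+01, -2.96275842e+01, -3.79210082e-02,
       -5.21518523e-02, -6.98353499e-03]), 'eef_pos': array([0.51953341, 0.08209799, 0.19504634]), 'tcp_rot': array([ 7.27525949e-02,  9.97349570e-01,  2.31156775e-04, -9.17344295e-04]), 'contact_force': array([-0.38109801,  0.35276025, -0.74244862]), 'wrist_torque': array([ 0.00202639,  0.01997061, -0.05913318]), 'opening': 0.49487461787986325}
(array([330.3333, 252.8889]), np.int32(9)) None
green [0.4133 0.0779 0.1103] expected shut z .112
```

View pics/w4.png

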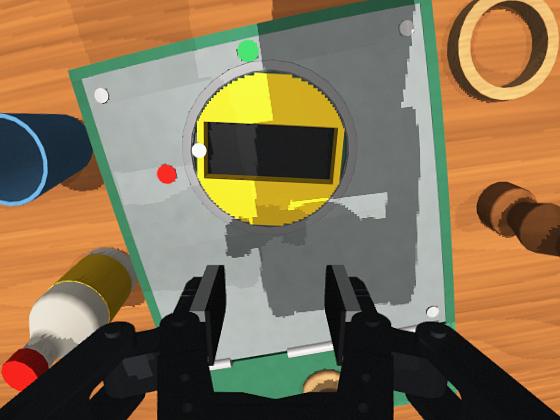

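```bash
cat > m.py <<'E'
import sys;from h import *
np.set_printoptions(precision=4,suppress=True)
s=get_state();im=read_camera("wrist")
if len(sys.argv)>1:
    import pickle;s=pickle.load(open(sys.argv[1]+".pkl","rb"));im=np.load(sys.argv[1]+".npy")
h=cv2.cvtColor(im,cv2.COLOR_RGB2HSV)
def big(m):
    c=max(cv2.findContours(m,0,1)[0],key=cv2.contourArea);return c[:,0].astype(float)
h[240:]=0
y=cv2.convexHull(big(cv2.inRange(h,(22,150,50),(34,255,255))).astype(np.float32))[:,0]
for dz in(0,.0365):
    st=dict(s);st["eef_pos"]=s["eef_pos"]+[0,0,dz]
    P=np.array([onz("wrist",p,.116,st)[:2] for p in y]).astype(np.float32)
    e=cv2.fitEllipse(P);print("dz",dz,"disc",e)
    cx,cy=cv2.fitEllipse(y)[0]
    b=(h[:,:,2]<70).astype(np.uint8)*255;k=np.zeros_like(b);cv2.fillConvexPoly(k,y.astype(int),255)
    k=cv2.erode(k,np.ones((7,7)));q=big(b&k)
    Q=np.array([onz("wrist",p,.100,st)[:2] for p in q]).astype(np.float32)
    print("slotfloor",cv2.minAreaRect(Q))
    for nm,lo,hi in(("green",(50,150,120),(70,255,255)),("red",(0,180,120),(8,255,255))):
        m=cv2.inRange(h,lo,hi);n,l,a,c=cv2.connectedComponentsWithStats(m);i=1+a[1:,4].argmax();print(nm,c[i],onz("wrist",c[i],.112,st)[:2])
for p in((213,268),(338,268)): print("tips",p)
M=camera_info("wrist")["mount"]
for d in(0,.0365):
  for yy in(-.021,.021):
    p=np.linalg.inv(M)@[.011,yy,-d,1];print("proj tip d",d,yy,(p[:2]/p[2])*372.5+[275,209.5])
E
python3 m.py w4
```

```text
dz 0 disc ((0.4819831848144531, 0.08371667563915253), (0.10655926167964935, 0.10767833888530731), 71.54905700683594)
slotfloor ((0.48290807008743286, 0.08371621370315552), (0.09192884713411331, 0.03812059015035629), 78.83563232421875)
green [247.571   50.5304] [0.4134 0.0798]
red [166.2463 173.6949] [0.4864 0.0082]
dz 0.0365 disc ((0.48766300082206726, 0.08230563253164291), (0.12168955057859421, 0.12296751886606216), 71.54924774169922)
slotfloor ((0.4883786737918854, 0.082387775182724), (0.10421693325042725, 0.04321611672639847), 78.83561706542969)
green [247.571   50.5304] [0.4094 0.0779]
red [166.2463 173.6949] [ 0.4926 -0.0037]
tips (213, 268)
tips (338, 268)
proj tip d 0 -0.021 [233.3224 229.1774]
proj tip d 0 0.021 [315.636  229.1907]
proj tip d 0.0365 -0.021 [224.0047 260.3751]
proj tip d 0.0365 0.021 [324.7337 260.3903]
```

```bash
python3 -m jog '{"travel":[[-20,1,0],[-17,1,0],[0,0,-20],[0,0,-30],[0,0,-20]],"dr":[[0,0,-3],[0,0,0],[0,0,0],[0,0,0],[0,0,0]],"jaw":[128,128,128,128,128]}'
python3 -m jog '{"travel":[[0,0,-15],[0,0,-10],[0,0,-5],[0,0,0],[0,0,0]],"dr":[[0,0,0],[0,0,0],[0,0,0],[0,0,0],[0,0,0]],"jaw":[128,128,128,128,128]}'
```

```text
time: 8.92
eef_pos: [0.4817, 0.085, 0.1247]
tcp_rot: [0.097, 0.995, 0.0, -0.0]
contact_force: [-0.0, -0.2, -0.6]
opening: 0.496
time: 9.33
eef_pos: [0.4833, 0.0844, 0.0967]
tcp_rot: [0.098, 0.995, 0.0, 0.001]
contact_force: [0.2, 0.3, -0.2]
opening: 0.496
```

Run:
```python
from h import *
im=read_camera("wrist");cv2.imwrite("pics/w5.png",im[:,:,::-1]);print(get_state()["eef_pos"])
```

```text
[0.48374488 0.08432458 0.09722485]
```

View pics/w5.png

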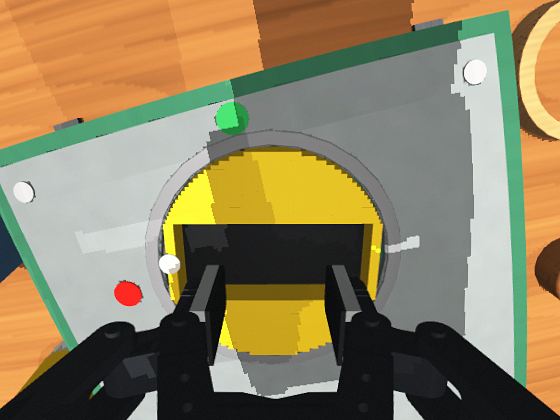

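```bash
python3 -m jog '{"travel":[[-1,0,-8],[0,0,-8],[0,0,-4],[0,0,-3],[0,0,0]],"dr":[[0,0,0],[0,0,0],[0,0,0],[0,0,0],[0,0,0]],"jaw":[128,128,128,128,128]}'
python3 -m jog '{"travel":[[0,0,-3],[0,0,-2],[0,0,-2],[0,0,-2],[0,0,0]],"dr":[[0,0,0],[0,0,0],[0,0,0],[0,0,0],[0,0,0]],"jaw":[128,128,128,128,128]}'
```

```text
time: 9.8
eef_pos: [0.481, 0.0842, 0.0719]
tcp_rot: [0.098, 0.995, -0.0, -0.001]
contact_force: [0.8, 0.1, -0.5]
opening: 0.503
time: 10.22
eef_pos: [0.4816, 0.0842, 0.0636]
tcp_rot: [0.098, 0.995, -0.0, -0.0]
contact_force: [0.6, 0.4, -0.3]
opening: 0.494
```

```bash
python3 -m jog '{"travel":[[0,0,-1],[0,0,-1],[0,0,0]],"dr":[[0,0,0],[0,0,0],[0,0,0]],"jaw":[128,128,128]}'
python3 -m jog '{"travel":[[0,0,-1],[0,0,-1],[0,0,0]],"dr":[[0,0,0],[0,0,0],[0,0,0]],"jaw":[128,128,128]}'
```

```text
time: 10.47
eef_pos: [0.4818, 0.0842, 0.0619]
tcp_rot: [0.098, 0.995, -0.0, -0.0]
contact_force: [-0.5, -0.0, 0.0]
opening: 0.495
time: 10.72
eef_pos: [0.4819, 0.0842, 0.0618]
tcp_rot: [0.098, 0.995, -0.0, -0.001]
contact_force: [-5.7, -1.3, 9.1]
opening: 0.499
```

```bash
python3 -m jog '{"travel":[[0,0,3],[0,0,2],[0,0,0]],"dr":[[0,0,0],[0,0,0],[0,0,0]],"jaw":[128,128,128]}'
python3 -m jog '{"travel":[[0,0,0],[0,0,0],[0,0,0],[0,0,0],[0,0,0]],"dr":[[0,0,-4],[0,0,-4],[0,0,-4],[0,0,-4],[0,0,-4]],"jaw":[128,128,128,128,128]}'
python3 -c "
from plant import *
s=get_state();print(s['wrist_torque'],s['contact_force'],s['qpos'])"
```

```text
time: 10.97
eef_pos: [0.4822, 0.0842, 0.0655]
tcp_rot: [0.098, 0.995, 0.0, 0.001]
contact_force: [0.2, 0.5, 0.2]
opening: 0.5
time: 11.38
eef_pos: [0.4823, 0.0837, 0.0648]
tcp_rot: [0.271, 0.963, -0.0, 0.001]
contact_force: [2.7, -2.6, -1.0]
opening: 0.5
[-0.42928897 -0.47956229  0.12321061] [ 2.72971716 -2.61687179 -0.98846209] [-3.49890287e-02  2.77240300e-02  2.12674502e+00 -1.46221803e-03
  9.85526071e-01 -1.05664734e+00]
```

```bash
R='from plant import *
s=get_state();print(s["wrist_torque"][2],s["qpos"][5])'
python3 -m jog '{"travel":[[0,0,0],[0,0,0],[0,0,0],[0,0,0],[0,0,0]],"dr":[[0,0,-5],[0,0,-5],[0,0,-5],[0,0,-5],[0,0,-5]],"jaw":[128,128,128,128,128]}'; python3 -c "$R"
python3 -m jog '{"travel":[[0,0,0],[0,0,0],[0,0,0],[0,0,0],[0,0,0]],"dr":[[0,0,-5],[0,0,-5],[0,0,-5],[0,0,-5],[0,0,-5]],"jaw":[128,128,128,128,128]}'; python3 -c "$R"
python3 -m jog '{"travel":[[0,0,0],[0,0,0],[0,0,0],[0,0,0]],"dr":[[0,0,-4],[0,0,-4],[0,0,-4],[0,0,0]],"jaw":[128,128,128,128]}'; python3 -c "$R"
```

```text
time: 11.8
eef_pos: [0.4827, 0.0835, 0.065]
tcp_rot: [0.473, 0.881, -0.0, 0.001]
contact_force: [2.3, -1.7, -1.1]
opening: 0.496
0.17610719705916789 -0.6197880925225975
time: 12.22
eef_pos: [0.4827, 0.0834, 0.0649]
tcp_rot: [0.652, 0.758, 0.0, 0.001]
contact_force: [2.7, -2.0, -0.7]
opening: 0.498
0.1207093335660134 -0.18344670664246393
time: 12.55
eef_pos: [0.4827, 0.0836, 0.065]
tcp_rot: [0.727, 0.686, 0.0, 0.001]
contact_force: [2.4, -1.8, -1.0]
opening: 0.496
0.044008563363404626 0.02328220366523694
```

```bash
R='from plant import *
s=get_state();print(s["wrist_torque"][2],s["qpos"][5])'
python3 -m jog '{"travel":[[0,0,0],[0,0,0],[0,0,0]],"dr":[[0,0,-3],[0,0,-3],[0,0,0]],"jaw":[128,128,128]}'; python3 -c "$R"
python3 -m jog '{"travel":[[0,0,0],[0,0,0],[0,0,0]],"dr":[[0,0,-2],[0,0,-2],[0,0,0]],"jaw":[128,128,128]}'; python3 -c "$R"
python3 -m jog '{"travel":[[0,0,0],[0,0,0],[0,0,0]],"dr":[[0,0,-1],[0,0,-1],[0,0,0]],"jaw":[128,128,128]}'; python3 -c "$R"
```

```text
time: 12.8
eef_pos: [0.4826, 0.0835, 0.065]
tcp_rot: [0.762, 0.648, 0.0, 0.001]
contact_force: [2.5, -2.8, -0.8]
opening: 0.495
0.020397053716305076 0.12610132229533472
time: 13.05
eef_pos: [0.4825, 0.0835, 0.0651]
tcp_rot: [0.783, 0.622, 0.0, 0.001]
contact_force: [1.8, -4.4, -1.7]
opening: 0.504
0.03917480532492408 0.19494108001896476
time: 13.3
eef_pos: [0.4825, 0.0836, 0.065]
tcp_rot: [0.794, 0.608, 0.0, 0.001]
contact_force: [4.0, -3.2, -2.9]
opening: 0.498
0.05681186272203526 0.23011561613287773
```

```bash
R='from plant import *
s=get_state();print(s["wrist_torque"][2],s["qpos"][5])'
python3 -m jog '{"travel":[[0,0,0],[0,0,0],[0,0,0]],"dr":[[0,0,-1],[0,0,-1],[0,0,0]],"jaw":[128,128,128]}'; python3 -c "$R"
python3 -m jog '{"travel":[[0,0,0],[0,0,0],[0,0,0]],"dr":[[0,0,-1],[0,0,-1],[0,0,0]],"jaw":[128,128,128]}'; python3 -c "$R"
python3 m.py | head -2
```

```text
time: 13.55
eef_pos: [0.4825, 0.0835, 0.0651]
tcp_rot: [0.805, 0.594, 0.0, 0.001]
contact_force: [3.2, -4.3, -2.4]
opening: 0.5
0.07415173003755679 0.26496778573415214
time: 13.8
eef_pos: [0.4825, 0.0834, 0.0651]
tcp_rot: [0.814, 0.581, 0.0, 0.001]
contact_force: [2.7, -3.5, -2.5]
opening: 0.495
0.6431614397834888 0.29772917743973226
dz 0 disc ((0.4844808876514435, 0.09698425233364105), (0.0840664878487587, 0.09608369320631027), 86.36553192138672)
slotfloor ((0.5178360939025879, 0.09840565919876099), (0.008782113902270794, 0.024613091722130775), 70.84606170654297)Traceback (most recent call last):
  File "m.py", line 21, in <module>
    m=cv2.inRange(h,lo,hi);n,l,a,c=cv2.connectedComponentsWithStats(m);i=1+a[1:,4].argmax();print(nm,c[i],onz("wrist",c[i],.112,st)[:2])
                                                                           ~~~~~~~~~~~~~~^^
ValueError: attempt to get argmax of an empty sequence
```

```bash
R='from plant import *
s=get_state();print(s["wrist_torque"][2],s["qpos"][5])'
python3 -m jog '{"travel":[[0,0,0],[0,0,0],[0,0,0]],"dr":[[0,0,-1],[0,0,0],[0,0,0]],"jaw":[128,128,128]}'; python3 -c "$R"
python3 -m jog '{"travel":[[0,0,0],[0,0,0],[0,0,0],[0,0,0]],"dr":[[0,0,4],[0,0,5],[0,0,5],[0,0,0]],"jaw":[128,128,128,128]}'; python3 -c "$R"
python3 -m jog '{"travel":[[0,0,5],[0,0,10],[0,0,20],[0,0,30],[0,0,30]],"dr":[[0,0,0],[0,0,0],[0,0,0],[0,0,0],[0,0,0]],"jaw":[128,128,128,128,128]}'
python3 -m jog '{"travel":[[0,0,30],[0,30,20],[0,38,0],[0,38,0],[0,0,0]],"dr":[[0,0,0],[0,0,0],[0,0,0],[0,0,0],[0,0,0]],"jaw":[128,128,128,128,128]}'
python3 - <<'E'
from h import *
a=read_camera("wrist");b=read_camera("top")[140:260,200:340];b=cv2.resize(b,(490,420),interpolation=cv2.INTER_CUBIC)
cv2.imwrite("pics/w6.png",cv2.resize(np.hstack([a,b])[:,:,::-1],(798,320)))
E
python3 g.py
```

```text
time: 14.1
eef_pos: [0.4822, 0.0834, 0.0651]
tcp_rot: [0.819, 0.574, -0.0, 0.001]
contact_force: [2.7, -5.2, -2.1]
opening: 0.501
0.9927570322507313 0.31499532553129905
time: 14.43
eef_pos: [0.4807, 0.0851, 0.0647]
tcp_rot: [0.745, 0.667, -0.0, -0.002]
contact_force: [0.7, -0.2, 0.4]
opening: 0.499
-0.0072389625467633245 0.0732475367206459
time: 14.85
eef_pos: [0.4809, 0.0846, 0.1612]
tcp_rot: [0.745, 0.667, -0.0, -0.001]
contact_force: [0.6, -0.1, 0.5]
opening: 0.499
time: 15.27
eef_pos: [0.4814, 0.1955, 0.2122]
tcp_rot: [0.744, 0.669, 0.002, -0.001]
contact_force: [0.4, -1.3, -0.7]
opening: 0.498
(array([330.3333, 252.8889]), np.int32(9)) (array([246.    , 248.2857]), np.int32(7))
green [0.4133 0.0779 0.1103] expected shut z .112
```

View pics/w6.png

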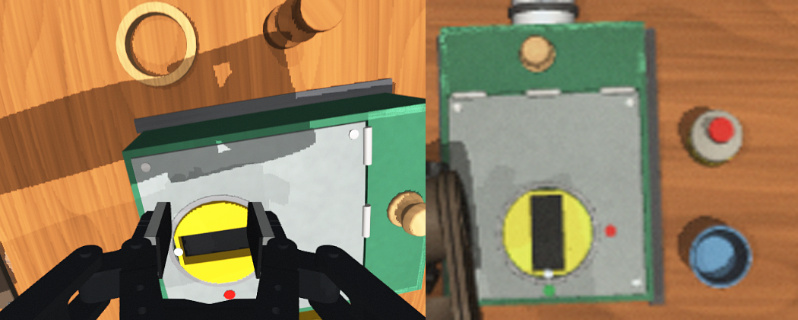

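Run:
```python
from h import *
im=read_camera("top");h=cv2.cvtColor(im,cv2.COLOR_RGB2HSV);m=np.zeros(h.shape[:2],np.uint8)
m[205:250,236:252]=(h[205:250,236:252,2]<70)*255
c=max(cv2.findContours(m,0,1)[0],key=cv2.contourArea)[:,0].astype(float)
Q=np.array([onz("top",p,.1)[:2] for p in c]).astype(np.float32);print(cv2.minAreaRect(Q),cv2.fitLine(Q,2,0,.01,.01).ravel())
s=get_state();print(s["contact_force"],s["time"]);print(sign_off())
```

```text
((0.4835529029369354, 0.08240234851837158), (0.08725948631763458, 0.035499852150678635), 1.6807066202163696) [0.9986595  0.05176124 0.48280776 0.08308268]
[ 0.81916252 -0.40381509 -0.25822078] 15.5167
the job is handed in; nothing more can be done
None
```

The panel is shut and the fastener is turned to its locked stop. I handed the job in at about 15.5 s, with the arm clear of everything.

**Panel:** I pushed it down at the press point with shut fingers until it met a hard stop at about 26 N. The green mark, measured from the side camera, came out at z ≈ 110 mm. That matches the expected 112 mm within calibration, and it was unchanged after the turn.

**Fastener:** I set both fingertips in the slot and turned clockwise until the wrist torque jumped from about 0.07 to 1.0 N m. I then backed off and lifted out. In the last top view the slot lies along the box's x axis at 1.7° (rectangle fit) to 3.0° (line fit) from world x. The measured box heading is 3.2°. The white dot is at the green mark.

**Other things:** The glue, cup, knob, tape and leg look unmoved in the last pictures. The mallet and template were out of the final views, and the arm never went near the template and stayed well above the mallet.

**One disagreement:** The fingertips touched with the reported TCP about 36 mm lower than I expected. The wrist camera gave correct sizes using the reported TCP, so the fingers seem shorter than described. I worked by contact force and pictures instead, so this did not affect the result.

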